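# Clear and drive out rack-post pins

### The job

The pins of this drying-rack post have to come out. First put the stray dried pods lying on the bench round the post into the scrap bin; then stand the catch tray close against the far side of the post, where the pins come out (tucked in close, centred on the post and parallel to it), and drive every pin right through with the punch so that it drops into the tray and ends up there. Do not touch pins that are still in the post with the fingers; finish with the punch laid back on its rest the way it was, and leave the bottle, mug and tape alone.

Things in the scene. Friction and masses are not known exactly. Their poses are not given: they have to be found in the camera images.
- post_mid (a point): centre of the fixed rack post: steel bar 36 x 36 mm, 230 long on x, axis 60 mm up (underside 42, top 78). 18 mm level holes along y at x = -50, 0, 50 mm at this height. Punch from the -y face (y = -18 mm); pins leave at the +y face (+18 mm), the far side. Two 16 mm wide feet at x = +-100 mm, 34 mm deep; open under the post between them.
- tray_mid (a point): centre (16 mm above its underside) of the loose aluminium catch tray: open-topped, 150 mm along its x, 84 mm along its y, 32 mm high, walls and floor 3 mm, 250 g. It is low enough to slide partly under the post. On the middle of its +y side an upright tab sticks up to be gripped.
- tray_tab (a point): grip point on the tray's upright tab: tab 60 mm along the tray's x, 8 mm thick along y, from the tray rim up to 72 mm above the tray's underside; this point is 56 mm above the underside, at y = +45.5 mm from tray_mid.
- punch_grip (a point): grip point of the drift punch: a square aluminium handle 22 x 22 mm, 90 mm long along x (from -48 to +42 mm of this point), then a round steel shaft 9 mm in diameter and 72 mm long to its flat tip at +x. 150 g, centre of mass about 15 mm ahead of this point. It starts lying level on its rest.
- punch_tip (a point): centre of the flat end of the punch, 114 mm from punch_grip along the punch's +x.
- rest_seat (a point): where punch_grip lies when the punch is on its rest, 45 mm up; x is the punch's direction. The rest is a fixed black base (100 x 60 x 10 mm) with two notched uprights under the handle, 33 mm either side of this point along x, 8 mm thick; notch floor 34 mm up, notch 32 mm wide, ears to 46 mm.
- bin_mid (a point): centre (35 mm up) of the fixed open-topped dark grey scrap bin, 130 x 130 mm outside, 70 mm high, walls 5 mm.
- oil: bystander: closed white bottle, 56 mm diameter, 140 mm high, origin under its centre; leave alone.
- mug: bystander: white mug, 76 mm diameter, 90 mm high, origin under its centre; leave alone.
- tape: bystander: roll of paper tape lying flat, 90 mm diameter, 24 mm high, origin under its centre; leave alone.
- pin0_mid (a point): middle of a plain steel pin in the post's hole at x = -50 mm (may be absent, the hole then empty): cylinder 16 mm in diameter, 50 mm long along its y, 75 g. It sits level, 1 to 5 mm proud of the -y face and 9 to 13 mm proud of the +y face; a spring detent holds it (a few newtons, up to 8, to slide). Pushed right through, it drops off the +y face and may stand on end.
- pin1_mid (a point): middle of a plain steel pin in the post's hole at x = 0 mm (may be absent, the hole then empty): cylinder 16 mm in diameter, 50 mm long along its y, 75 g. It sits level, 1 to 5 mm proud of the -y face and 9 to 13 mm proud of the +y face; a spring detent holds it (a few newtons, up to 8, to slide). Pushed right through, it drops off the +y face and may stand on end.
- pin2_mid (a point): middle of a plain steel pin in the post's hole at x = 50 mm (may be absent, the hole then empty): cylinder 16 mm in diameter, 50 mm long along its y, 75 g. It sits level, 1 to 5 mm proud of the -y face and 9 to 13 mm proud of the +y face; a spring detent holds it (a few newtons, up to 8, to slide). Pushed right through, it drops off the +y face and may stand on end.
- pod0_mid (a point): middle of a stray dried pod on the bench on the drive-out side of the post (may be absent): a hard, slightly bent stick 66 mm long along its x, 18 mm thick, lying flat, middle 9 mm up, 15 g.
- pod1_mid (a point): middle of a stray dried pod on the bench on the drive-out side of the post (may be absent): a hard, slightly bent stick 66 mm long along its x, 18 mm thick, lying flat, middle 9 mm up, 15 g.
- pod2_mid (a point): middle of a stray dried pod on the bench on the drive-out side of the post (may be absent): a hard, slightly bent stick 66 mm long along its x, 18 mm thick, lying flat, middle 9 mm up, 15 g.
- pod3_mid (a point): middle of a stray dried pod on the bench on the punch side of the post (may be absent): a hard, slightly bent stick 66 mm long along its x, 18 mm thick, lying flat, middle 9 mm up, 15 g.
Not all that is in view belongs to the job. There is more than one size of the part that bears punch_grip; the job needs the larger.

How it is judged:
On the way, in this order (a step that is already met when the one before it is completed fails the run):
1. all the pods are in the scrap bin (x of pod0_mid in the frame of bin_mid between -0.062 and 0.062 m and y of pod0_mid in the frame of bin_mid between -0.062 and 0.062 m and z of each of pod0_mid, pod1_mid, pod2_mid, pod3_mid in the frame of bin_mid below 0.034 m and x of pod1_mid in the frame of bin_mid between -0.062 and 0.062 m and y of pod1_mid in the frame of bin_mid between -0.062 and 0.062 m and x of pod2_mid in the frame of bin_mid between -0.062 and 0.062 m and y of pod2_mid in the frame of bin_mid between -0.062 and 0.062 m and x of pod3_mid in the frame of bin_mid between -0.062 and 0.062 m and y of pod3_mid in the frame of bin_mid between -0.062 and 0.062 m), for 0.2 s.
2. the catch tray stands close against the far side of the post, with the pins still in (x of tray_mid in the frame of post_mid between -0.03 and 0.03 m and y of tray_mid in the frame of post_mid between 0.03 and 0.078 m and height (world z) of tray_mid below 0.022 m and angle between tray_mid's own z axis and vertical below 0.1 rad and angle between the x axis of tray_mid and the x axis of post_mid, either way round below 0.3 rad and y of pin0_mid in the frame of post_mid between -0.045 and 0.04 m and z of pin0_mid in the frame of post_mid between -0.012 and 0.012 m and x of pin0_mid in the frame of post_mid between -0.07 and 0.07 m and y of pin1_mid in the frame of post_mid between -0.045 and 0.04 m and z of pin1_mid in the frame of post_mid between -0.012 and 0.012 m and x of pin1_mid in the frame of post_mid between -0.07 and 0.07 m and y of pin2_mid in the frame of post_mid between -0.045 and 0.04 m and z of pin2_mid in the frame of post_mid between -0.012 and 0.012 m and x of pin2_mid in the frame of post_mid between -0.07 and 0.07 m), for 0.2 s.
3. every pin has been driven out of the post (not (y of pin0_mid in the frame of post_mid between -0.045 and 0.04 m and z of pin0_mid in the frame of post_mid between -0.012 and 0.012 m and x of pin0_mid in the frame of post_mid between -0.07 and 0.07 m) and not (y of pin1_mid in the frame of post_mid between -0.045 and 0.04 m and z of pin1_mid in the frame of post_mid between -0.012 and 0.012 m and x of pin1_mid in the frame of post_mid between -0.07 and 0.07 m) and not (y of pin2_mid in the frame of post_mid between -0.045 and 0.04 m and z of pin2_mid in the frame of post_mid between -0.012 and 0.012 m and x of pin2_mid in the frame of post_mid between -0.07 and 0.07 m)), for 0.1 s.
At the end, for the whole second after the job is handed in: every pod is in the bin below its rim; every pin is in the tray (middle within the walls, at most 6 mm above the rim); the tray stands level on the bench; the punch is on its rest (within 20 mm and 0.2 rad, tip pointing as at the start); pins, tray and punch at rest (all of step 1 and x of pin0_mid in the frame of tray_mid between -0.075 and 0.075 m and y of pin0_mid in the frame of tray_mid between -0.042 and 0.042 m and z of each of pin0_mid, pin1_mid, pin2_mid in the frame of tray_mid below 0.022 m and x of pin1_mid in the frame of tray_mid between -0.075 and 0.075 m and y of pin1_mid in the frame of tray_mid between -0.042 and 0.042 m and x of pin2_mid in the frame of tray_mid between -0.075 and 0.075 m and y of pin2_mid in the frame of tray_mid between -0.042 and 0.042 m and angle between tray_mid's own z axis and vertical below 0.1 rad and height (world z) of tray_mid below 0.022 m and distance between punch_grip and rest_seat below 0.02 m and angle between the x axis of punch_grip and the x axis of rest_seat, either way round below 0.2 rad and x of punch_tip in the frame of rest_seat above 0.09 m and linear speed of each of punch, tray, pin0, pin1, pin2 below 0.03 m/s); the robot touches nothing.
It fails at once if the fingers touched a pin that was still in the post ((contact force between the fingers and pin0 above 0.5 N and (y of pin0_mid in the frame of post_mid between -0.045 and 0.04 m and z of pin0_mid in the frame of post_mid between -0.012 and 0.012 m and x of pin0_mid in the frame of post_mid between -0.07 and 0.07 m)) or (contact force between the fingers and pin1 above 0.5 N and (y of pin1_mid in the frame of post_mid between -0.045 and 0.04 m and z of pin1_mid in the frame of post_mid between -0.012 and 0.012 m and x of pin1_mid in the frame of post_mid between -0.07 and 0.07 m)) or (contact force between the fingers and pin2 above 0.5 N and (y of pin2_mid in the frame of post_mid between -0.045 and 0.04 m and z of pin2_mid in the frame of post_mid between -0.012 and 0.012 m and x of pin2_mid in the frame of post_mid between -0.07 and 0.07 m))).
It fails at once if a bystander was moved by more than 30 mm (distance of any of oil, mug, tape from where it was at the start of the episode above 0.03 m).
Of pin0, pin1, pin2 only 1 to 3 are there at a start; the rules pass over those that are not, and their reading is None.
Of pod0, pod1, pod2, pod3 only 2 to 4 are there at a start; the rules pass over those that are not, and their reading is None.
At some moment in a run one of pod0, pod1, pod2, pod3, tray may be knocked a few centimetres aside while the robot is not near it.
It also fails if it takes over 210 s, if anything falls off the work surface, if the arm or the gripper's body presses on something with over 40 N, if the wrist force passes 120 N, or if a joint passes its speed limit or range.

### The arm

A 7-joint arm with a two-finger parallel gripper is mounted at the origin on the work surface. World frame = base frame: x ahead of the robot, y to its left, z up, the work surface at z = 0. Lengths are in m, angles in rad, forces in N, time in s.
With the tool pointing down it reaches from about 0.375 to 0.925 m from the base axis. Payload 3.1 kg.
Tool frame: the origin (TCP) lies between the finger pads; the fingertips stand 19 mm ahead of it and the grasp point (between the pads) is the TCP; z points along the fingers, y is the line along which they close (so a half turn about z gives the same grasp; the last joint's range is limited). The gripper opens to 85 mm and grips with 20 to 120 N. Pads are 22 mm wide; open, the fingers measure 114 mm over their backs; the gripper's body (76 mm by 85 mm) begins 54 mm behind the grasp point. The pads swing forward as they close: fully open they stand 13 mm farther back than shut.
Start: joints at [1.25, 0.383, 0.044, 1.598, -0.018, 1.161, -0.05], TCP at [0.144, -0.634, 0.25] pointing down, gripper open.
Joint ranges: [-2.61, 2.61], [-0.41, 2.15], [-1.48, 1.57], [0, 2.5], [-1.57, 4.71], [0.05, 1.97], [-2.85, 2.85]. Speed limits (rad/s): [2.79, 2.79, 3.14, 3.14, 3.14, 3.14, 3.14].

### API

Orientations are given as a unit quaternion [x, y, z, w].
In Python, from bench import move_ptp, movel, move_j, move_gripper, pause, inverse_kinematics, read_camera, camera_params, MotionError, sign_off, look_for, tip_of, read_time_s, read_qpos, read_joint_vel, read_effort, read_eef_pos, read_tcp_rot, read_ft_force, read_ft_torque, read_finger_gap, read_grasp_force gives the robot as it stands. Calls block until the motion is done:
- move_ptp(position, orientation): joint-space move of the TCP to a pose.
- movel(position, orientation=None, speed=0.15): straight line of the TCP; orientation=None keeps the orientation; speed is the mean speed in m/s.
- move_j(angles): joint-space move.
- move_gripper(opening, effort=None): finger opening in m; effort is the grip in N (None keeps the last); returns when the fingers have stopped.
- pause(seconds).
- inverse_kinematics(position, orientation): joint angles nearest the present ones, or None.
- read_camera(name): name is "side" or "top" or "wrist"; returns the picture (400x640x3 uint8, red, green, blue); there is no depth.
- camera_params(name): a dict with "K" (3x3 intrinsics, pixels), "camera_from_world" (4x4, takes a point from world to camera coordinates). Camera axes: x right, y down, z forward; pixel columns grow to the right and rows downward; lengths in m; the calibration is good to about 2 mm. The wrist camera is an equidistant fisheye: a pixel r from the principal point sees the ray r / f radians off the axis. A picture is of the moment at which its call begins: read the wrist's pose just before it. camera_params takes no time and is no camera call; for the wrist camera it gives the pose at the moment of the call.
A pose or a line that the arm cannot do raises MotionError and nothing moves.
- sign_off(): hands the job in; it is judged then, once.
Trained networks look in the newest picture that a camera, given by its name, has taken for a name from the list of things; names that differ only in an ending like _2 or _b are one class to them, and where a whole thing is asked for, a point or a joint stands for the part that bears it (a point fixed in the world has none). Each returns a list of dicts, best first, with "confidence" (0 to 1); they miss things now and then, are a little off and sometimes report something else, mostly with a low value. They report only what shows in the picture. A call takes as long as a camera call. They do not tell look-alikes from the thing itself.
- look_for(camera, name): "at" ([column, row] in pixels, amid what is visible of it).
- tip_of(camera, name): "at" ([column, row] in pixels: a listed point, or the origin of a listed thing).
Readings, each from a call of its own:
- read_time_s(): time.
- read_qpos(): joint angles.
- read_joint_vel(): joint speeds.
- read_effort(): joint torques, N m.
- read_eef_pos(): TCP position.
- read_tcp_rot(): TCP orientation.
- read_ft_force(): force on the tool from outside, world axes, zero at the start.
- read_ft_torque(): the same for the moment, N m.
- read_finger_gap(): finger opening in m.
- read_grasp_force(): force on a finger pad.
Only numpy, scipy, OpenCV 4.12 (cv2) and the standard library are available. Lean on these libraries where they do the work, as an engineer would, in place of code of your own. Each camera call takes 0.05 s, during which the arm holds its last target. There are 200 camera calls.

## Working session

There is one attempt and no reset: what is moved stays moved. The work goes in short steps, each a Python script; the robot and the scene stay as the last script left them, time stands still between calls to the robot, and variables do not carry over. Pictures are saved under pics/ and viewed, at most 14 in all, crops included, and the job is handed in when it is done.

```bash
ls; mkdir -p pics
cat > h.py <<'E'
import numpy as np, cv2
from bench import *
from scipy.spatial.transform import Rotation as R
def cam(n):
    p=camera_params(n); return np.array(p["K"]),np.array(p["camera_from_world"])
def ray(n,uv,P=None):
    K,T=P or cam(n); a=(uv[0]-K[0,2])/K[0,0]; b=(uv[1]-K[1,2])/K[1,1]
    if n=="wrist":
        r=np.hypot(a,b); s=np.sin(r)/r if r>1e-9 else 1; d=np.array([a*s,b*s,np.cos(r)])
    else: d=np.array([a,b,1.])
    Rm=T[:3,:3]; return -Rm.T@T[:3,3], Rm.T@d
def at_z(n,uv,z,P=None):
    o,d=ray(n,uv,P); return o+d*(z-o[2])/d[2]
def proj(n,X,P=None):
    K,T=P or cam(n); c=T[:3,:3]@np.asarray(X)+T[:3,3]
    if n=="wrist":
        r=np.hypot(c[0],c[1]); th=np.arctan2(r,c[2]); c=np.array([c[0]/r*th,c[1]/r*th,1])
    else: c=c/c[2]
    return (K@c)[:2]
def down(yaw):  # tool z down, tool y axis (closing) at world angle yaw
    y=np.array([np.cos(yaw),np.sin(yaw),0]); z=np.array([0,0,-1.]); x=np.cross(y,z)
    return R.from_matrix(np.c_[x,y,z]).as_quat()
def save(n,f):
    im=read_camera(n); cv2.imwrite('pics/'+f,im[...,::-1]); return im
E
python3 - <<'E'
from h import *
for n in("top","side"):
    save(n,n+'0.png')
    K,T=cam(n); print(n,K.tolist(),(-T[:3,:3].T@T[:3,3]).round(3),T[2,:3].round(2))
    for nm,z in dict(post_mid=.06,tray_mid=.016,tray_tab=.056,punch_grip=.045,punch_tip=.045,rest_seat=.045,bin_mid=.035,oil=0,mug=0,tape=0,pin0_mid=.06,pin1_mid=.06,pin2_mid=.06,pod0_mid=.009,pod1_mid=.009,pod2_mid=.009,pod3_mid=.009).items():
        print(nm,[(np.round(d["at"]).tolist(),round(d["confidence"],2),at_z(n,d["at"],z).round(3)[:2].tolist()) for d in tip_of(n,nm)[:5]])
print(read_time_s(),read_tcp_rot())
E
```

```text
pics
top [[519.6193557968471, 0.0, 314.5381804842025], [0.0, 519.6193557968471, 202.30975786060472], [0.0, 0.0, 1.0]] [ 0.384 -0.008  1.329] [ 0.11  0.01 -0.99]
post_mid [([326.0, 185.0], 0.97, [0.564, -0.02]), ([215.0, 125.0], 0.26, [0.723, 0.253])]
tray_mid [([215.0, 127.0], 0.71, [0.731, 0.261])]
tray_tab [([367.0, 115.0], 0.68, [0.739, -0.13]), ([163.0, 220.0], 0.57, [0.49, 0.383])]
punch_grip [([446.0, 231.0], 0.66, [0.444, -0.314]), ([456.0, 294.0], 0.54, [0.29, -0.329]), ([444.0, 234.0], 0.43, [0.435, -0.309])]
punch_tip [([457.0, 263.0], 0.82, [0.365, -0.337]), ([400.0, 234.0], 0.55, [0.439, -0.199]), ([166.0, 219.0], 0.3, [0.491, 0.379])]
rest_seat [([445.0, 236.0], 0.86, [0.431, -0.311]), ([184.0, 215.0], 0.66, [0.501, 0.334]), ([318.0, 206.0], 0.62, [0.513, -0.0])]
bin_mid [([320.0, 168.0], 0.26, [0.61, -0.006])]
oil [([187.0, 274.0], 0.79, [0.353, 0.337])]
mug [([366.0, 114.0], 0.58, [0.756, -0.131])]
tape [([212.0, 125.0], 0.98, [0.74, 0.272]), ([323.0, 169.0], 0.36, [0.615, -0.015])]
pin0_mid [([447.0, 235.0], 0.64, [0.434, -0.311]), ([316.0, 206.0], 0.38, [0.513, 0.005
[... 923 characters left out ...]
, [0.563, -0.025])]
oil [([200.0, 270.0], 0.7, [0.732, 0.267]), ([328.0, 356.0], 0.69, [0.347, 0.334])]
mug [([279.0, 173.0], 0.92, [0.757, -0.144])]
tape [([198.0, 270.0], 0.62, [0.738, 0.271])]
pin0_mid [([329.0, 212.0], 0.61, [0.515, -0.001])]
pin1_mid [([314.0, 207.0], 0.52, [0.557, -0.0]), ([358.0, 136.0], 0.47, [0.591, -0.347])]
pin2_mid [([297.0, 198.0], 0.47, [0.614, -0.011])]
pod0_mid [([326.0, 262.0], 0.6, [0.464, 0.114]), ([403.0, 159.0], 0.41, [0.445, -0.362])]
pod1_mid [([402.0, 156.0], 0.44, [0.454, -0.372])]
pod2_mid []
pod3_mid [([338.0, 192.0], 0.59, [0.553, -0.134]), ([325.0, 260.0], 0.5, [0.472, 0.109])]
1.8 [ 9.93798830e-01  1.11193001e-01  1.95770171e-05 -2.49060664e-05]
```

Run:
```python
import cv2
a=cv2.imread('pics/top0.png')[70:330,140:500]
cv2.imwrite('pics/topc.png',cv2.resize(a,None,fx=2.2,fy=2.2,interpolation=cv2.INTER_CUBIC))
a=cv2.imread('pics/side0.png')[90:380,160:520]
cv2.imwrite('pics/sidec.png',cv2.resize(a,None,fx=2.0,fy=2.0,interpolation=cv2.INTER_CUBIC))
```

```text
(no output)
```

View pics/topc.png

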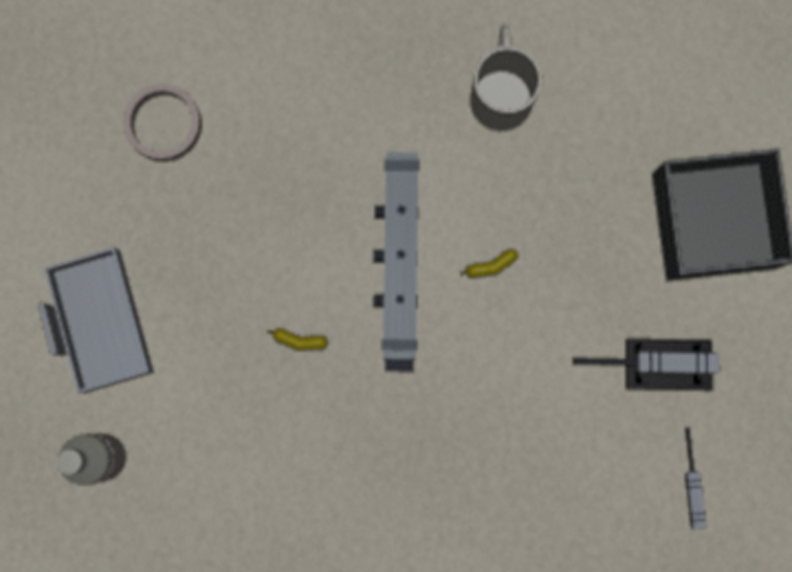

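View pics/sidec.png

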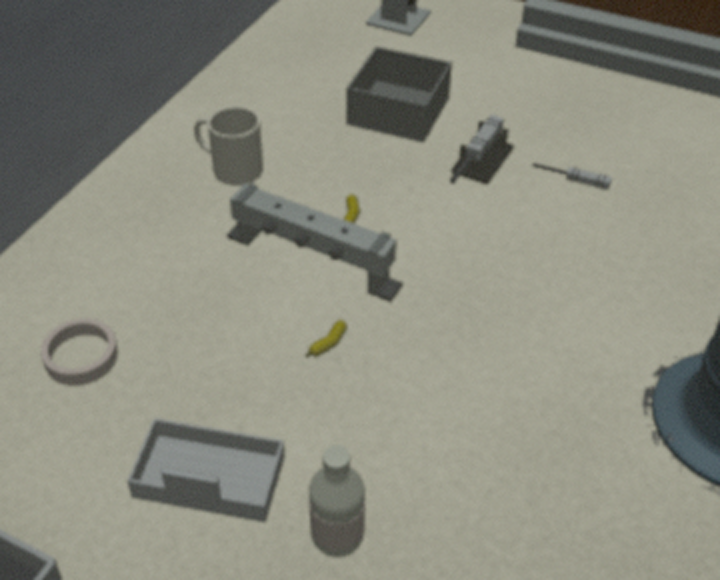

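The top view shows the post along world x with three pins protruding to the left (+y). There are two yellow pods, at crop (300,340) and (490,265). The tray is on the left with its tab outward. The large punch lies on its rest with its tip toward +y, and the smaller decoy is below it. The side view agrees.

I'll pick the pods first.

```bash
cat >> h.py <<'E'
def pods(n="top"):
    im=read_camera(n); P=cam(n); hsv=cv2.cvtColor(im,cv2.COLOR_RGB2HSV)
    m=cv2.inRange(hsv,(20,120,50),(36,255,255)); k,l,s,c=cv2.connectedComponentsWithStats(m)
    out=[]
    for i in range(1,k):
        if s[i,4]<40: continue
        v,u=np.nonzero(l==i); X=np.array([at_z(n,(a,b),.009,P)[:2] for a,b in zip(u,v)])
        mu=X.mean(0); w,V=np.linalg.eigh(np.cov((X-mu).T)); d=V[:,1]
        out.append((mu,np.arctan2(d[1],d[0]),int(s[i,4]),np.sqrt(w[1])*3.46))
    return out
def half(a): return (a+np.pi/2)%np.pi-np.pi/2
BIN=np.array([.604,-.382])
def pick_pod(mu,ang):
    q=down(half(ang+np.pi/2))
    move_gripper(.05,30); move_ptp([*mu,.14],q); movel([*mu,.022],q,.2); move_gripper(0,30)
    g=read_finger_gap(); movel([*mu,.16],q,.3); print('gap',g,read_finger_gap(),read_time_s())
E
python3 - <<'E'
from h import *
for p in pods(): print(p)
P=pods(); p=min(P,key=lambda p:abs(p[0][1]+.125)) 
assert abs(p[0][1]+.125)<.05
pick_pod(p[0],p[1])
E
```

```text
(array([0.72012476, 0.62008551]), np.float64(-2.659602709571839), 2201, np.float64(0.1974063720915753))
(array([ 0.55523164, -0.11662617]), np.float64(1.9271363103050387), 129, np.float64(0.05954699174990401))
(array([0.47322706, 0.10852513]), np.float64(1.3622115909328716), 135, np.float64(0.059015428457233315))
gap 0.01869816550670791 0.018788369956623537 6.4583
```

```bash
cat >> h.py <<'E'
def drop(off=(0,0),yaw=np.pi/2):
    q=down(yaw); b=BIN+off
    move_ptp([*b,.16],q); movel([*b,.085],q,.2); move_gripper(.045); movel([*b,.16],q,.3)
E
python3 - <<'E'
from h import *
drop((.02,0))
P=pods(); print(P)
p=min(P,key=lambda p:np.hypot(*(p[0]-[.473,.1085]))); assert np.hypot(*(p[0]-[.473,.1085]))<.08
move_ptp([.5,-.2,.25],down(np.pi/2))
pick_pod(p[0],p[1]); q=read_tcp_rot(); t=read_eef_pos(); movel([t[0],t[1],.22],q,.3)
move_ptp([.5,-.2,.22],down(np.pi/2)); drop((-.02,0)); move_ptp([.5,-.32,.3],down(np.pi/2))
for p in pods(): print(p)
save('wrist','w1.png'); print(cam('wrist')[0].tolist(),read_time_s())
E
```

```text
[(array([0.7201437 , 0.62032582]), np.float64(-2.656127776669408), 2200, np.float64(0.19765775269259195)), (array([ 0.62588652, -0.3809751 ]), np.float64(2.7822605664085267), 132, np.float64(0.05255496411389397)), (array([0.4731993 , 0.10854652]), np.float64(1.3619720134180882), 134, np.float64(0.059233708582012705))]
gap 0.018423302910201837 0.018456416302797755 14.1167
(array([0.72012935, 0.62027589]), np.float64(-2.661660924229662), 2197, np.float64(0.19802130358091483))
(array([ 0.60951872, -0.43122675]), np.float64(-3.1203470364042776), 74, np.float64(0.026441444689757027))
(array([ 0.59206748, -0.38025556]), np.float64(2.683269882514239), 149, np.float64(0.06031660164370993))
[[309.70691628693146, 0.0, 318.10394797390074], [0.0, 309.70691628693146, 198.279893186202], [0.0, 0.0, 1.0]] 19.4417
```

View pics/w1.png

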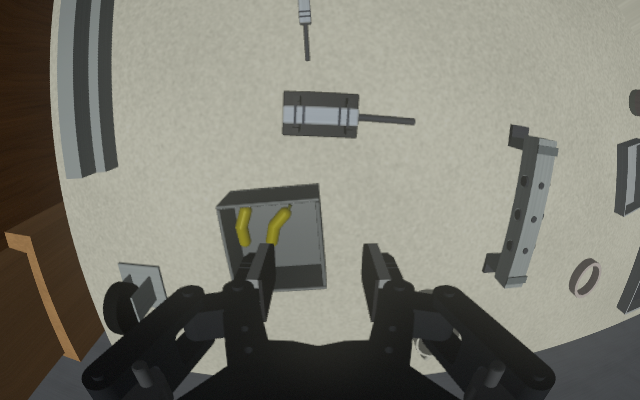

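Both pods are in the bin. Now I'll look at the tray from above.

Run:
```python
from h import *
pt=lambda u,v:(140+u/2.2,70+v/2.2)
C=np.array([at_z('top',pt(*c),.032)[:2] for c in [(48,268),(118,248),(153,372),(82,392)]])
print(C.round(3).tolist(),C.mean(0)); d=C[1]-C[2]; print(np.arctan2(d[1],d[0]),np.linalg.norm(d),np.linalg.norm(C[0]-C[1]))
# post top ends
for c in [(402,153),(399,352)]: print(at_z('top',pt(*c),.078)[:2])
m=C.mean(0)
a=np.arctan2(d[1],d[0]); q=down(a+np.pi/2)
move_ptp([.45,.1,.3],down(np.pi/2))
P=cam('wrist'); save('wrist','w2.png'); 
for nm,z in [('post_mid',.06),('pin0_mid',.06),('pin1_mid',.06),('pin2_mid',.06),('tray_mid',.016),('tray_tab',.056)]:
  print(nm,[(np.round(e['at']).tolist(),round(e['confidence'],2),at_z('wrist',e['at'],z,P).round(3)[:2].tolist()) for e in tip_of('wrist',nm)[:3]])
print(read_time_s(), -P[1][:3,:3].T@P[1][:3,3])
```

```text
[[0.562, 0.394], [0.583, 0.313], [0.439, 0.273], [0.419, 0.354]] [0.50079861 0.33344288]
0.27127419983153844 0.14885221750185004 0.08338654088470106
[ 0.67411783 -0.0161252 ]
[ 0.45241712 -0.00688429]
post_mid [([233.0, 251.0], 0.78, [0.564, -0.018])]
pin0_mid [([241.0, 219.0], 0.57, [0.518, -0.001])]
pin1_mid [([243.0, 251.0], 0.62, [0.563, -0.004])]
pin2_mid [([234.0, 248.0], 0.49, [0.56, -0.016])]
tray_mid [([473.0, 199.0], 0.59, [0.505, 0.331])]
tray_tab [([517.0, 200.0], 0.56, [0.494, 0.386])]
21.35 [0.37406774 0.09761121 0.42340455]
```

View pics/w2.png

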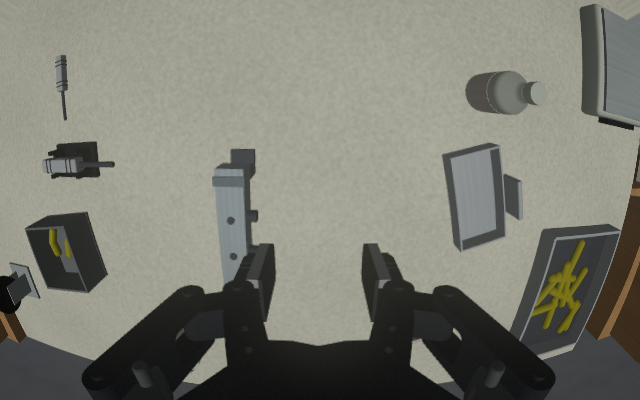

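Run:
```python
from h import *
move_ptp([.66,-.01,.25],down(np.pi/2))
P=cam('wrist'); im=save('wrist','w3f.png'); np.save('w3P0.npy',P[0]); np.save('w3P1.npy',P[1])
u=np.array([proj('wrist',x,P) for x in ([.45,-.06,.06],[.45,.05,.06],[.68,.05,.06],[.68,-.06,.06])]); print(u.round())
lo=np.maximum(u.min(0).astype(int)-5,0); hi=u.max(0).astype(int)+5
c=im[lo[1]:hi[1],lo[0]:hi[0],::-1]; f=min(790/c.shape[1],590/c.shape[0]); print(lo,f)
cv2.imwrite('pics/w3.png',cv2.resize(c,None,fx=f,fy=f,interpolation=cv2.INTER_CUBIC))
```

```text
[[269. -19.]
 [376. -18.]
 [373. 196.]
 [270. 196.]]
[263   0] 2.9353233830845773
```

View pics/w3.png

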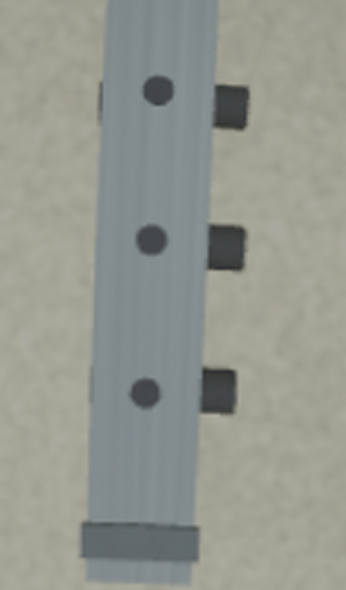

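The three dots above the holes are at crop (158,90), (151,240) and (145,393), and all three pins are present. I'll compute the post pose from these, then fetch the tray.

Run:
```python
from h import *
P=(np.load('w3P0.npy'),np.load('w3P1.npy')); f=2.93532
X=np.array([at_z('wrist',(263+u/f,v/f),.078,P)[:2] for u,v in [(158,90),(151,240),(145,393)]])
print(X.round(4),np.diff(X,axis=0)); d=X[2]-X[0]; yaw=np.arctan2(d[1],d[0]); print('yaw',yaw,'mid',X.mean(0))
# pins' far ends at z .06
print([at_z('wrist',(263+u/f,v/f),.06,P)[:2].round(4) for u,v in [(248,108),(245,249),(236,391)]])
# tray current, from both
move_ptp([.44,.34,.25],down(.271+np.pi/2)); P=cam('wrist'); im=save('wrist','w4.png')
print(proj('wrist',[.501,.334,.032],P))
for nm,z in [('tray_mid',.016),('tray_tab',.056)]:
  print(nm,[(np.round(e['at']).tolist(),round(e['confidence'],2),at_z('wrist',e['at'],z,P).round(3)[:2].tolist()) for e in tip_of('wrist',nm)[:2]])
read_camera('top')
for nm,z in [('tray_mid',.016),('tray_tab',.056)]:
  print(nm,[(np.round(e['at']).tolist(),round(e['confidence'],2),at_z('top',e['at'],z).round(3)[:2].tolist()) for e in tip_of('top',nm)[:2]])
print(read_time_s())
```

```text
[[ 0.5123 -0.0106]
 [ 0.5624 -0.0127]
 [ 0.6124 -0.0145]] [[ 0.05010384 -0.00206521]
 [ 0.04996144 -0.00184983]]
yaw -0.039104898129202155 mid [ 0.56236554 -0.01258412]
[array([0.514 , 0.0199]), array([0.5639, 0.0191]), array([0.6132, 0.0166])]
[302.20281265 217.85274118]
tray_mid [([303.0, 216.0], 0.73, [0.505, 0.335])]
tray_tab [([344.0, 233.0], 0.7, [0.497, 0.382]), ([62.0, 169.0], 0.5, [0.517, -0.004])]
tray_mid [([185.0, 214.0], 0.62, [0.505, 0.339]), ([318.0, 167.0], 0.28, [0.618, -0.002])]
tray_tab [([162.0, 218.0], 0.76, [0.493, 0.385])]
24.1833
```

View pics/w4.png

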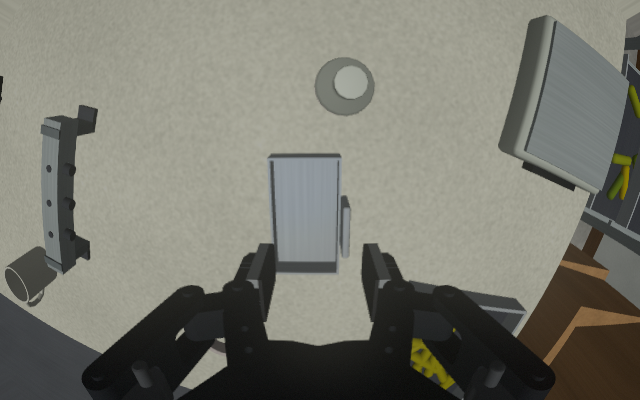

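```bash
cat >> h.py <<'E'
PM=np.array([.5624,-.0126]); PY=-.039
def post(x,y): c,s=np.cos(PY),np.sin(PY); return PM+[c*x-s*y,s*x+c*y]
E
python3 - <<'E'
from h import *
q=down(.271+np.pi/2); t=[.4935,.382]
move_gripper(.06,60); movel([*t,.15],q,.25); movel([*t,.057],q,.12)
print(read_ft_force()); move_gripper(0,60); print(read_finger_gap(),read_ft_force())
movel([*t,.13],q,.15); print(read_finger_gap(),read_ft_force())
q2=down(PY+np.pi/2); p=post(0,.16)
movel([*p,.13],q2,.15)
movel([*p,.059],q2,.1)
save('top','t5.png'); save('side','s5.png'); 
a=cv2.imread('pics/top0.png'); a=cv2.imread('pics/t5.png')[130:260,200:400]; b=cv2.imread('pics/s5.png')[150:350,200:400]
cv2.imwrite('pics/p5.png',np.hstack([cv2.resize(a,(492,320)),cv2.resize(b,(320,320))])[:, :800])
print(read_time_s(),read_ft_force())
E
```

```text
[ 0.22570705 -0.13208661  0.69415593]
0.007417622054014981 [-0.17200197  0.27868181  2.56682246]
0.007116683192088959 [ 0.02346004 -0.39695621 -2.20529   ]
29.9417 [ 0.39920277  0.53335923 -2.10520306]
```

View pics/p5.png

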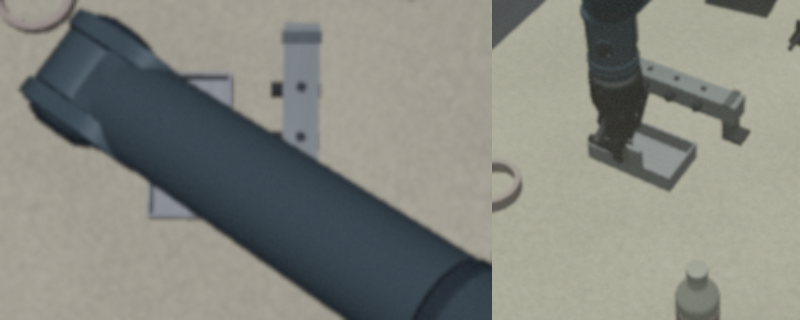

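Run:
```python
from h import *
m=at_z('top',(200+191/2.46,130+147/2.46),.034)[:2]; e=m-post(0,.1145); print(m,e)
q2=down(PY+np.pi/2); dx=-e[0] if abs(e[0])<.02 else 0
p=post(dx,.16); movel([*p,.059],q2,.1)
p=post(dx,.0975); movel([*p,.059],q2,.06); print(read_ft_force())
movel([*p,.0565],q2,.05); print(read_ft_force()); move_gripper(.05); movel([*p,.15],q2,.2)
move_ptp([*post(.0,.03),.32],q2); P=cam('wrist'); im=save('wrist','w6.png')
print(read_time_s())
```

```text
[0.55889758 0.10042343] [-0.00796679 -0.0013895 ]
[ 0.89250686  0.04438979 -2.43344741]
[-0.98901372 -0.90103206  3.6082014 ]
33.5417
```

View pics/w6.png

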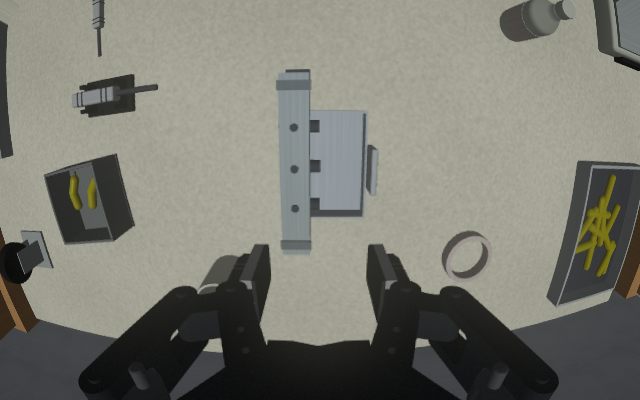

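The tray is in place, square to the post and tucked in. Next I'll measure the punch and its rest.

Run:
```python
from h import *
move_ptp([.50,-.29,.22],down(np.pi/2)); P=cam('wrist'); im=save('wrist','w7f.png'); np.save('P0.npy',P[0]); np.save('P1.npy',P[1])
u=np.array([proj('wrist',x,P) for x in ([.38,-.39,.04],[.38,-.18,.04],[.49,-.18,.04],[.49,-.39,.04])])
lo=np.maximum(u.min(0).astype(int),0); hi=u.max(0).astype(int)
c=im[lo[1]:hi[1],lo[0]:hi[0],::-1]; f=min(790/c.shape[1],590/c.shape[0]); print(lo,f)
cv2.imwrite('pics/w7.png',cv2.resize(c,None,fx=f,fy=f,interpolation=cv2.INTER_CUBIC))
for nm in ('punch_grip','punch_tip','rest_seat'):
  print(nm,[(np.round(e['at']).tolist(),round(e['confidence'],2),at_z('wrist',e['at'],.045,P).round(4)[:2].tolist()) for e in tip_of('wrist',nm)[:3]])
for y in (0,np.pi):
  for p in ([.434,-.312,.05],[.52,-.15,.06],[.61,-.11,.06],[.52,-.11,.2]): print(y,inverse_kinematics(p,down(y)))
print(read_time_s(),read_qpos())
```

```text
[216  62] 3.744075829383886
punch_grip [([292.0, 116.0], 0.71, [0.4369, -0.3131])]
punch_tip [([407.0, 123.0], 0.96, [0.4418, -0.2016]), ([275.0, 50.0], 0.64, [0.3724, -0.3297])]
rest_seat [([293.0, 116.0], 0.8, [0.4371, -0.3127])]
0 [ 1.18269783  0.57149332 -0.75702046  1.97879032  0.54259316  0.80291513
  0.11459224]
0 [ 0.8476384   0.56722132 -0.76946659  1.95987778  0.53277995  0.82709806
 -0.21717083]
0 [ 0.67022988  0.6773266  -0.72350074  1.76786339  0.55298007  0.91069428
 -0.29441109]
0 [ 0.95328282  0.3645269  -0.95861758  1.89523158  0.34174775  1.05640205
 -0.14627634]
3.141592653589793 [-0.43323234  1.09129103  1.36318011  2.0483935  -1.21193217  1.18697027
 -1.64781411]
3.141592653589793 [ 1.19188989  0.93727434 -1.30106529  1.94752679  1.0252989   1.14012239
  2.59706745]
3.141592653589793 [ 0.98467054  1.01937843 -1.26226365  1.7546778   1.04792409  1.21313421
  2.55617012]
3.141592653589793 [-0.93425349  0.6085631   1.38969283  1.97145425 -0.66622227  1.14305307
 -2.40940287]
34.9917 [ 1.39348386  0.59540911 -1.23713804  1.76314413  0.59863103  1.22416017
  1.56650391]
```

View pics/w7.png

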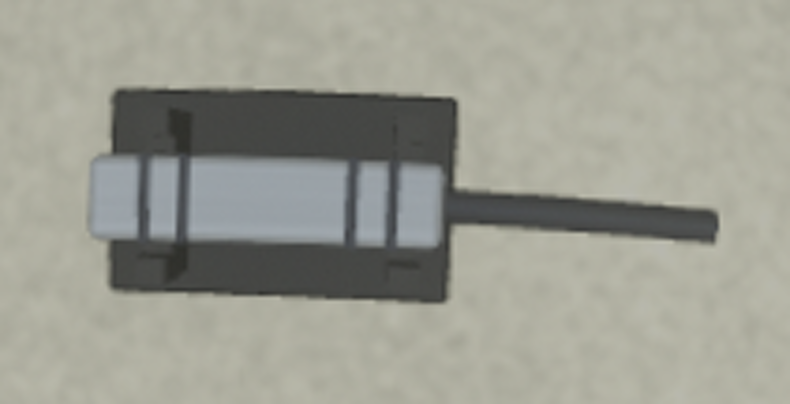

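Run:
```python
from h import *
P=(np.load('P0.npy'),np.load('P1.npy')); f=3.74408
g=lambda u,v,z: at_z('wrist',(216+u/f,62+v/f),z,P)[:2]
a,b,t,s=g(91,197,.056),g(443,204,.056),g(717,225,.045),g(452,205,.045)
print(a,b,t,np.linalg.norm(b-a),np.linalg.norm(t-s)); d=t-s; d1=b-a
an=np.arctan2(d[1],d[0]),np.arctan2(d1[1],d1[0]); m=t-a; print(an,np.arctan2(m[1],m[0]))
ang=np.arctan2(m[1],m[0]); u=np.array([np.cos(ang),np.sin(ang)])
G=(a+48e-3*u+b-42e-3*u+t-.114*u)/3; print('grip',G)
q=down(ang-np.pi/2); np.save('rest.npy',[*G,ang])
move_gripper(.05,100); move_ptp([*G,.15],q); movel([*G,.047],q,.12); move_gripper(0,100)
print(read_finger_gap(),read_ft_force()); movel([*G,.13],q,.12); print(read_finger_gap(),read_ft_force())
q2=down(PY); p=post(-.05,-.16); move_ptp([*p,.13],q2); movel([*p,.062],q2,.1)
T=post(-.05,-.046); 
for n in('wrist','side','top'):
  P=cam(n); im=save(n,n+'8.png'); e=[(np.round(x['at'],1).tolist(),round(x['confidence'],2)) for x in tip_of(n,'punch_tip')[:2]]
  print(n,e,'expect',proj(n,[*T,.06],P).round(1))
print(read_time_s())
a=cv2.imread('pics/wrist8.png'); b=cv2.imread('pics/side8.png')[150:280,250:450]
cv2.imwrite('pics/p8.png',np.hstack([cv2.resize(a[:,120:520],(400,400)),cv2.resize(b,(400,260))[:,:] if 0 else np.vstack([cv2.resize(b,(400,260)),np.zeros((140,400,3),np.uint8)])]))
```

```text
[ 0.43431966 -0.36155306] [ 0.43722034 -0.27369625] [ 0.44077051 -0.20068284] 0.08790468537938738 0.07018382148351306
(np.float64(1.5304223063843043), np.float64(1.5377922503589838)) 1.530718041611842
grip [ 0.43599441 -0.31461514]
0.020410704966803462 [-1.23065462  0.17899444  6.72581869]
0.020381131728663116 [ 0.35176067  0.35199365 -1.61688025]
wrist [([319.6, 13.7], 0.84)] expect [315.   13.7]
side [([425.7, 174.1], 0.5), ([338.5, 201.4], 0.45)] expect [340.1 199.5]
top [([466.7, 170.4], 0.63), ([343.1, 205.2], 0.57)] expect [341.  206.1]
40.4917
```

View pics/p8.png

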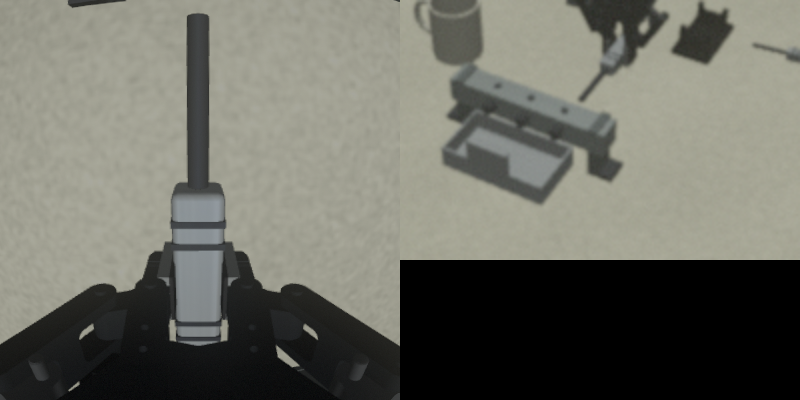

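The punch is held straight, with its tip within about 2 mm of where I expect it. Driving the pins now.

Run:
```python
from h import *
q=down(PY)
for x in (-.05,0,.05):
    movel([*post(x,-.16),.062],q,.15); f0=np.array(read_ft_force()); F=[]
    for y in (-.145,-.13,-.115,-.102,-.090):
        movel([*post(x,y),.062],q,.06); f=np.array(read_ft_force())-f0; F.append(f.round(1).tolist())
        if np.linalg.norm(f)>45: print('STOP',x,y); break
    pause(.3); movel([*post(x,-.16),.062],q,.15); print(x,F,read_finger_gap(),read_time_s())
save('side','s9.png'); save('top','t9.png')
a=cv2.imread('pics/t9.png')[130:260,200:400]; b=cv2.imread('pics/s9.png')[150:280,230:430]
cv2.imwrite('pics/p9.png',np.hstack([cv2.resize(x,(400,260),interpolation=2) for x in (a,b)]))
```

```text
-0.05 [[-0.6, -1.2, -0.7], [-0.1, -0.2, -0.9], [-0.1, 0.2, -1.0], [0.1, -1.0, -0.5], [-0.2, -0.5, -0.1]] 0.020438333070241937 43.575
0 [[-1.5, -0.4, -0.6], [-1.7, 0.2, -0.1], [-1.0, 0.4, -0.0], [-1.7, -0.8, -0.1], [-1.0, -0.7, 0.4]] 0.020263145563701426 46.8917
0.05 [[-0.2, 0.5, -0.3], [-0.3, 1.7, 0.2], [0.3, 1.3, 1.0], [-0.0, 0.2, 0.1], [-0.3, 0.6, 0.3]] 0.020388254096687628 50.2083
```

View pics/p9.png

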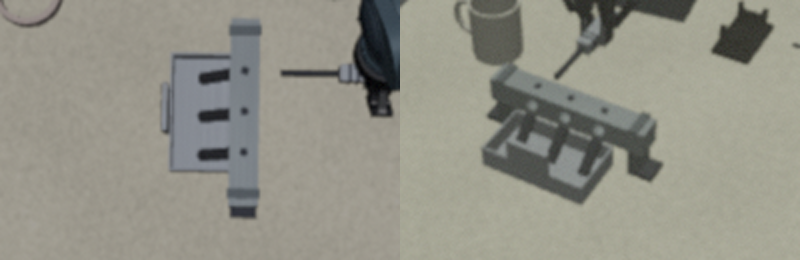

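Run:
```python
import cv2
b=cv2.imread('pics/s9.png')[185:255,265:345]
cv2.imwrite('pics/p10.png',cv2.resize(b,None,fx=8,fy=8,interpolation=2))
```

```text
(no output)
```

View pics/p10.png

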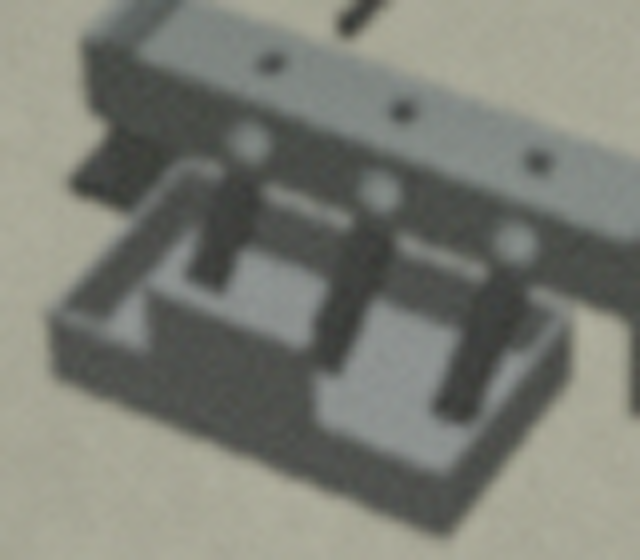

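Run:
```python
from h import *
for x in (-.05,0,.05): print([((proj('side',[*post(x,.0181),z])-[265,185])*8).round().tolist() for z in (.06,.045)])
```

```text
[[505.0, 233.0], [506.0, 267.0]]
[[371.0, 182.0], [372.0, 216.0]]
[[240.0, 132.0], [242.0, 166.0]]
```

The bright discs match the hole mouths, so the pins are out and in the tray. Returning the punch to its rest, then checking.

Run:
```python
from h import *
q=down(PY); p=post(.05,-.18); movel([*p,.062],q,.15); movel([*p,.14],q,.15)
*G,ang=np.load('rest.npy'); q=down(ang-np.pi/2)
move_ptp([*G,.14],q); movel([*G,.06],q,.1); movel([*G,.0475],q,.04); print(read_ft_force())
move_gripper(.05); pause(.3); movel([*G,.16],q,.15)
move_ptp([.50,-.1,.30],down(np.pi/2)); pause(.3)
P=cam('wrist'); im=save('wrist','w11.png')
for nm in ('punch_grip','punch_tip','rest_seat'):
  print(nm,[(round(e['confidence'],2),at_z('wrist',e['at'],.045,P).round(4)[:2].tolist()) for e in tip_of('wrist',nm)[:2]])
save('side','s11.png'); read_camera('top')
a=cv2.imread('pics/w11.png')[60:300,100:500]; b=cv2.imread('pics/s11.png')[130:260,250:467]
cv2.imwrite('pics/p11.png',np.hstack([a,cv2.resize(b,(400,240),interpolation=2)])); print(read_time_s(),pods()[1:])
```

```text
[-0.82642991  0.75775127  4.54236954]
punch_grip [(0.8, [0.4357, -0.3143]), (0.64, [0.2939, -0.3187])]
punch_tip [(0.86, [0.3723, -0.3162]), (0.15, [0.5617, 0.026])]
rest_seat [(0.68, [0.439, -0.3127]), (0.3, [0.3553, 0.2817])]
56.7917 [(array([ 0.59239402, -0.43029702]), np.float64(3.005404455981185), 174, np.float64(0.06100186521717243)), (array([ 0.59219961, -0.38045026]), np.float64(2.6789999156026205), 148, np.float64(0.059853169809286094))]
```

View pics/p11.png

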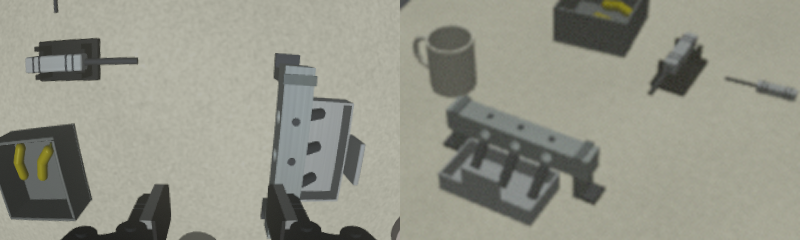

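The punch is back on its rest, the pods are in the bin, and all three pins are in the tray, leaning low. Even leaning from floor to hole, their middles stay under the limit. Handing in.

```bash
python3 -c "
from bench import *
pause(0.5); print(sign_off())"
```

```text
the job is handed in; nothing more can be done
None
```

I handed the job in at about 57 s of robot time and got no verdict back; the last pictures show both pods in the bin, all three pins in the tray (leaning rather than flat, their height judged by eye), and the punch back on its rest.

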